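# Open the gate of the test cage by its gravity thumb latch

## Robot

A 7-joint arm with a two-finger parallel gripper is mounted at the origin on the work surface. World frame = base frame: x ahead of the robot, y to its left, z up, the work surface at z = 0. Lengths are in m, angles in degrees, forces in N, time in s.
With the tool pointing down it reaches from about 0.425 to 0.875 m from the base axis. Payload 4.7 kg.
Tool frame: the origin (TCP) lies midway between the tips of the shut fingers; the grasp point (between the pads) lies 19 mm behind it; z points along the fingers, y is the direction in which the jaws open and shut (so a half turn about z gives the same grasp; the last joint's range is limited). The gripper opens to 87 mm and grips with 3 to 60 N. Pads are 19 mm wide; open, the fingers measure 117 mm over their backs; the gripper's body (75 mm by 190 mm) begins 51 mm behind the grasp point.
Start: joints at [68.245, 18.392, -4.016, 83.108, 1.295, 78.541, -3.26], TCP at [0.249, -0.6, 0.223] pointing down, gripper open.
Joint ranges: [-163.93, 163.93], [-17.29, 119.83], [-79.2, 71.16], [3.27, 140.29], [-89.18, 269.18], [5.43, 117.66], [-154.24, 154.24]. Speed limits (degrees/s): [147.25, 147.25, 180, 180, 180, 180, 180].

## Interface

Orientations are given as a 3x3 rotation matrix whose columns are the frame's x, y, z axes.
In Python, from bench import telemetry, viewer, manip gives the robot as it stands.
- The arm moves only by the tool send_rows, never from a script. Its argument "series" is text: rows parted by semicolons, each of 7 numbers parted by spaces: the shift along the tool's x, y, z in m, then the turn, a rotation vector about the tool's x, y, z in degrees, then the closure, from 0 (fully open) to 1 (shut). A call has 1 to 5 rows; each row is the pose to reach, as a shift and turn from the pose measured when the call began, along the tool's axes at that moment; what a row does not reach only later rows make up. A row lasts 1/8 s, in which the tool goes at most 62.5 mm and 10.7 degrees, less where a joint would pass 70% of its speed; a pose out of reach is approached as far as the arm can. A call with a gripper value outside its range is refused whole. The fingers move at their own pace and stop on an object; "newtons" is the grip in N (left out, the last holds). Time passes only in rows, so rows that repeat a pose let the fingers close. It gives the time, the measured TCP pose, the force and the opening at its end, in the units of the state.
- telemetry.get_obs(): the state, without advancing time (a new reading comes with each control period).
- viewer.grab_frame(name): name is "side" or "top"; returns a dict with "pixels" (420x560x3 uint8, red, green, blue), "z_map" (420x560 float32, m along the optical axis (not along the pixel's ray), 0 where there is no reading), "camera_matrix" (3x3 intrinsics, pixels), "dist_coeffs" ([k1, k2, p1, p2, k3] as OpenCV has them; the pictures are not rectified), "position" and "orientation" of the camera in the world. Camera axes: x right, y up, looking along -z (the intrinsics and any distortion apply to the point x, -y, -z); pixel columns grow to the right and rows downward; lengths in m; the calibration is good to about 2 mm. A picture is of the moment at which its call begins.
- manip.job_done(): hands the job in, once; it reports no verdict.
The state is a dict: "t": time; "joints": joint angles; "qd": joint speeds; "joint_torque": joint torques, N m; "ee_pos": TCP position; "eef_rot": TCP orientation; "ft_force": force on the tool from outside, world axes, zero at the start; "moment": the same for the moment, N m; "finger_gap": finger opening in m.
Only numpy, scipy, OpenCV 4.12 (cv2) and the standard library are available. Lean on these libraries where they do the work, as an engineer would, in place of code of your own. Each camera call takes 0.05 s, during which the arm holds its last target.

## Task

The mended radio in the test cage is ready to be collected. Lift the red thumb tab so that the latch bar comes level with the gap between the catch's lower lip and upper hook (feel for it, do not wrench the bar against the brass), and swing the blue gate gently open to about a right angle or more. Let go so that the bar drops back down and the gate stays open, and leave the radio and the things on the table where they are.

Things in the scene. Friction and masses are not known exactly. Their poses are not given: they have to be found in the camera images.
- cage: fixed bench test cage, 240 mm deep (its x) by 320 mm wide (its y), 172 mm high, aluminium posts, wire mesh walls and roof. Origin under its centre on the table; its front, closed by the gate, faces its own -x; the gate's hinge is at the +y end of the front, the catch at the -y end.
- gate_mid (a point): middle of the top rail of the blue gate (a frame with wire mesh, 222 mm wide, 12 mm thick, top edge 167 mm above the table), 159 mm above the table; turns with the gate: z up, -y along the gate to its free edge, -x out of its front. The gate's vertical hinge axis passes 113 mm away along this point's +y. Stiff hinge: the gate stays where it is left.
- gate (a joint): gate angle in rad: 0 shut, grows as the gate swings outwards (towards the cage's -x), stop at 1.9. Seen from above it opens clockwise. While the latch holds, it has about 0.015 rad of play.
- latch_pivot (a point): pivot of the steel latch bar on the gate's outer face, 150 mm above the table, 105 mm from the hinge along the gate, 18 mm out from the hinge axis; pivot axis square to the gate. Bar 14 mm high, 12 mm thick, reaching 170 mm from the pivot, past the gate's edge into the catch.
- latch_bar (a joint): angle of the latch bar in rad: 0 level (at rest); grows as its free end is lifted, stop at 0.40; falls back by its weight (about 150 g). It passes the catch in a span only some 0.05 rad wide: from 0.09 to 0.155 with the gap at its lowest, from 0.28 to 0.32 at its highest. Keep it at that height until the gate is 0.15 rad open.
- thumb_tab (a point): grip point of the red thumb tab, an upright paddle on the latch bar: 34 mm wide (along the bar), 12 mm thick (square to the gate), top 20 mm above this point, foot 40 mm below it on the bar. 95 mm from the pivot towards the gate's free edge; with the bar level 47 mm above the pivot (197 mm above the table). Free on all sides above the gate's top edge.
- catch: fixed dark catch on the post, frame same as the cage's. Before the bar's tip (160 mm from the pivot) stand a brass lower lip and upper hook with a 27 mm gap between them, the bar's only way out. The gap's height differs each time (range 30 mm) and is not reported. Elsewhere the gate gives some 3 mm and stops hard.
- radio: orange radio standing in the cage, 150 x 55 x 112 mm, origin under its centre; leave it
- meter: yellow multimeter lying on the table, 150 x 78 x 41 mm, origin under its centre; leave it
- cleaner: small white bottle, 52 mm diameter, 140 mm tall, origin under its centre; leave it
- driver: red-handled screwdriver lying on the table, 190 mm long; leave it

How it is judged (in metres and radians):
On the way, in this order (a step that is already met when the one before it is completed fails the run):
1. the latch bar is lifted while the gate is still shut (value of joint latch_bar above 0.06 rad and value of joint gate below 0.05 rad), for 0.1 s.
2. the gate is swung open (value of joint gate above 1 rad), for 0.1 s.
At the end, for the whole second after the job is handed in: The gate stands still, open to about a right angle or more (1.4 rad or more), and the latch bar has dropped back to level (within 0.05 rad) (value of joint gate above 1.4 rad and velocity of joint gate between -0.05 and 0.05 rad/s and value of joint latch_bar below 0.05 rad); the robot touches nothing.
It fails at once if the catch is wrenched (more than 40 N on it) (contact force between catch and anything else above 40 N).
It fails at once if the gate is slammed (faster than 2 rad/s) (velocity of joint gate above 2 rad/s).
It fails at once if the radio is shifted by more than 20 mm (distance of radio from where it was at the start of the episode above 0.02 m).
It fails at once if a bystander on the table is shifted by more than 30 mm (distance of any of meter, cleaner, driver from where it was at the start of the episode above 0.03 m).
It also fails if it takes over 51 s, if anything falls off the work surface, if the arm or the gripper's body presses on something with over 40 N, if the wrist force passes 120 N, or if a joint passes its speed limit or range.

## Working session

There is one attempt and no reset: what is moved stays moved. The work goes in short steps, Python scripts to look and compute and a tool call to move; the robot and the scene stay as the last step left them, time stands still between calls to the robot, and variables do not carry over. Pictures are saved under pics/ and viewed, and the job is handed in when it is done.

Besides the shell and the picture viewer there is one more tool, called after "Call:" as a command line: name --argument value ..., lists and objects as JSON in quotes. send_rows: Moves the arm, as the interface text tells. Its arguments: {"type":"object","properties":{"series":{"type":"string"},"newtons":{"type":"number"}},"required":["series"]}

```bash
mkdir -p pics; ls; python3 - <<'E'
from bench import telemetry, viewer
import cv2,numpy as np
o=telemetry.get_obs();print(o)
for n in("side","top"):
    f=viewer.grab_frame(n);cv2.imwrite(f"pics/{n}0.png",f["pixels"][:,:,::-1])
    np.savez(f"{n}0.npz",**f)
    print(n,f["camera_matrix"],f["dist_coeffs"],f["position"],f["orientation"])
E
```

```text
pics
{'t': 0.0, 'joints': array([68.24602256, 18.43835947, -4.01591344, 83.17490144,  1.29534856,
       78.54265119, -3.26265775]), 'qd': array([-0.00546754,  0.02635705,  0.00655639,  0.02076755, -0.08902396,
        0.04450701, -0.12002643]), 'joint_torque': array([-1.23070922e-04, -4.91283882e+01, -4.04255250e-01, -3.12524450e+01,
       -6.40663714e-02,  4.37274633e-02,  1.93941960e-04]), 'ee_pos': array([ 0.24912902, -0.59974911,  0.22146953]), 'eef_rot': array([[ 9.23468183e-01,  3.83674094e-01, -8.39304580e-04],
       [ 3.83674997e-01, -9.23466545e-01,  1.74243549e-03],
       [-1.06542344e-04, -1.93110392e-03, -9.99998130e-01]]), 'ft_force': array([-0.01052087, -0.28798421,  0.19180116]), 'moment': array([-0.00314407, -0.00932142,  0.04930006]), 'finger_gap': 0.0869753645776004}
side [[380.46761233   0.         279.11423327]
 [  0.         380.46761233 207.94002811]
 [  0.           0.           1.        ]] [0.01440465 0.         0.         0.         0.        ] [ 0.46516364 -0.28333578  1.15288803] [[ 0.95079556  0.29309445 -0.10041636]
 [-0.30973959  0.90657676 -0.28667048]
 [ 0.00701361  0.30366794  0.95275211]]
top [[385.44292484   0.         273.93929367]
 [  0.         385.44292484 208.21988596]
 [  0.           0.           1.        ]] [-0.09572862  0.          0.          0.          0.        ] [0.4283957  0.03613162 1.36748217] [[-0.01316546  0.99310365 -0.11649811]
 [-0.99987005 -0.01415919 -0.00770653]
 [-0.0093029   0.11638151  0.99316101]]
```

View pics/side0.png

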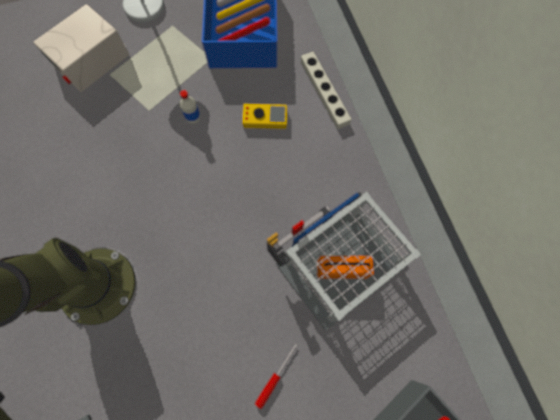

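View pics/top0.png

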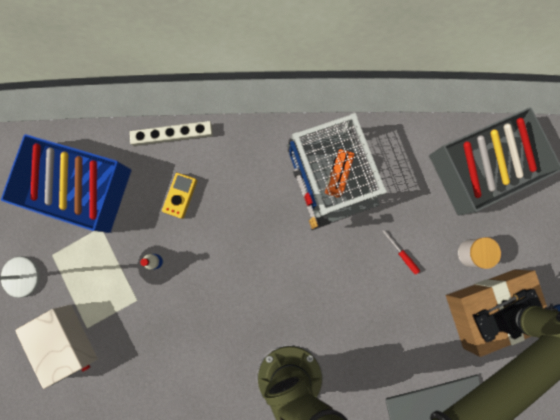

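```bash
cat > h.py <<'E'
import cv2,numpy as np
def world(f,uv,z=None,d=None):
    uv=np.array(uv,float).reshape(-1,1,2)
    n=cv2.undistortPoints(uv,f["camera_matrix"],f["dist_coeffs"]).reshape(-1,2)
    r=np.c_[n[:,0],-n[:,1],-np.ones(len(n))]@np.array(f["orientation"]).T
    p=np.array(f["position"])
    if z is not None: s=(z-p[2])/r[:,2]
    else: s=np.array(d)
    return p+r*np.reshape(s,(-1,1))
def cloud(f):
    h,w=f["z_map"].shape
    v,u=np.mgrid[:h,:w]
    return world(f,np.c_[u.ravel(),v.ravel()],d=f["z_map"].ravel()).reshape(h,w,3)
def mask(f,lo,hi):
    return cv2.inRange(cv2.cvtColor(f["pixels"],cv2.COLOR_RGB2HSV),np.array(lo),np.array(hi))
E
python3 - <<'E'
import numpy as np,cv2
from h import *
for n,b in(("side",(255,180,165,145)),("top",(275,100,125,140))):
    f=dict(np.load(n+"0.npz")); x,y,w,h=b
    cv2.imwrite(f"pics/{n}c.png",cv2.resize(f["pixels"][y:y+h,x:x+w,::-1],None,fx=4,fy=4,interpolation=cv2.INTER_CUBIC))
    P=cloud(f)
    red=mask(f,(0,150,90),(6,255,255))|mask(f,(174,150,90),(180,255,255))
    blue=mask(f,(100,120,40),(125,255,255))
    for nm,m in(("red",red),("blue",blue)):
        k=np.zeros_like(m);k[y:y+h,x:x+w]=m[y:y+h,x:x+w]
        c,l,s,ce=cv2.connectedComponentsWithStats(k)
        for i in range(1,c):
            if s[i][4]>6:
                q=P[l==i];print(n,nm,s[i],ce[i],q.mean(0).round(3),q.min(0).round(3),q.max(0).round(3), world(f,[ce[i]],z=.21).round(4))
E
```

```text
side red [293 221  11  11  65] [297.76923077 225.8       ] [ 0.592 -0.065  0.229] [ 0.465 -0.283  0.195] [ 0.61  -0.052  1.153] [[ 0.5952 -0.06    0.21  ]]
side blue [294 194  65  49 249] [326.19277108 216.87148594] [ 0.683 -0.05   0.168] [ 0.579 -0.088  0.139] [ 0.787 -0.014  0.173] [[ 0.6728 -0.0601  0.21  ]]
top red [305 193   7  12  59] [307.84745763 198.84745763] [ 0.591 -0.058  0.211] [ 0.576 -0.071  0.166] [ 0.609 -0.049  0.221] [[ 0.5913 -0.0581  0.21  ]]
top blue [289 141  27  66 227] [301.33480176 169.11894273] [ 0.693 -0.043  0.172] [ 0.428 -0.087  0.006] [0.786 0.036 1.367] [[ 0.6835 -0.0404  0.21  ]]
top blue [291 157   5  10  11] [292.90909091 161.90909091] [ 0.75  -0.023  0.029] [ 0.734 -0.03   0.025] [ 0.769 -0.017  0.033] [[ 0.7065 -0.015   0.21  ]]
```

```bash
ls pics
```

```text
side0.png
sidec.png
top0.png
topc.png
```

View pics/sidec.png

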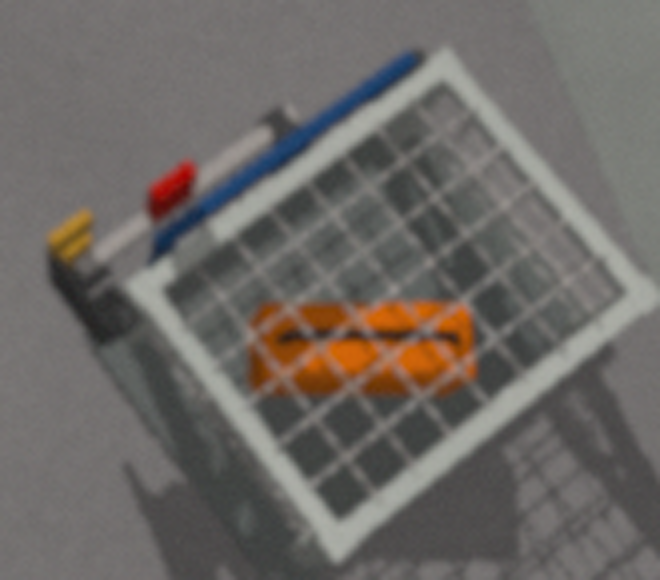

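View pics/topc.png

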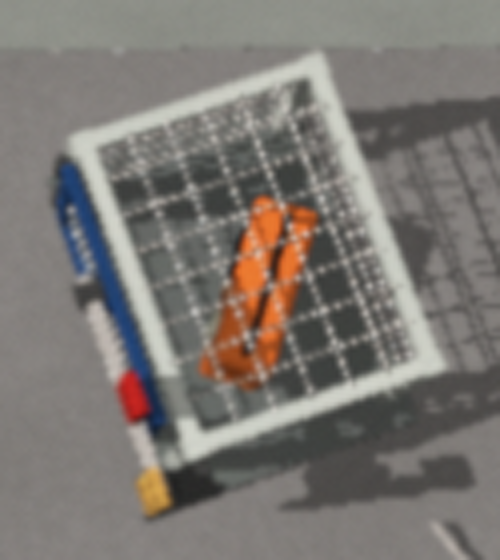

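```bash
python3 - <<'E'
import numpy as np,cv2
from h import *
for n,b in(("side",(255,180,165,145)),("top",(275,100,125,140))):
    f=dict(np.load(n+"0.npz")); x,y,w,h=b
    P=cloud(f); roi=np.zeros(P.shape[:2],bool);roi[y:y+h,x:x+w]=1
    red=(mask(f,(0,150,60),(6,255,255))|mask(f,(174,150,60),(180,255,255)))>0
    blue=mask(f,(100,100,40),(125,255,255))>0
    q=P[roi&blue&(P[...,2]>.158)&(P[...,2]<.175)]
    L=cv2.fitLine(q[:,:2].astype(np.float32),cv2.DIST_HUBER,0,.01,.01).ravel()
    print(n,"rail",len(q),L,np.degrees(np.arctan2(L[1],L[0])),q[:,0].min(),q[:,0].max(),q[:,2].mean())
    # ray casting version
    k=np.argwhere(roi&blue)[:,::-1]
    q=world(f,k,z=.167); L=cv2.fitLine(q[:,:2].astype(np.float32),cv2.DIST_HUBER,0,.01,.01).ravel();print(" ray",L,np.degrees(np.arctan2(L[1],L[0])))
    q=P[roi&red&(P[...,2]>.21)&(P[...,2]<.225)]; print("tabtop",len(q),q.mean(0),q.min(0),q.max(0))
    # white roof frame: minAreaRect
    m=(roi&(P[...,2]>.165)&(P[...,2]<.18)&(mask(f,(0,0,120),(180,60,255))>0)).astype(np.uint8)
    q=P[m>0][:,:2]; r=cv2.minAreaRect((q*1000).astype(np.float32)); print(" roof",len(q),r, cv2.boxPoints(r))
    br=mask(f,(12,120,80),(30,255,255))>0
    q=P[roi&br]; pix=np.argwhere(roi&br)
    print(" brass",len(q)); 
    for a,c in zip(pix,q): print("  ",a,c.round(3),f["pixels"][a[0],a[1]])
E
```

```text
side rail 293 [ 0.94767636  0.3192327   0.67147934 -0.05356567] 18.616526 0.5794980997804403 0.7879610770490451 0.1677927507779426
 ray [ 0.94784796  0.31872284  0.6824675  -0.04962312] 18.585703
tabtop 54 [ 0.59414238 -0.06074025  0.21718643] [ 0.58074753 -0.06841585  0.21006919] [ 0.61007477 -0.05162249  0.22258264]
 roof 2073 ((711.3084716796875, -146.54830932617188), (280.6321105957031, 251.77505493164062), 18.658828735351562) [[ 538.09186   -72.16901 ]
 [ 618.6429   -310.71088 ]
 [ 884.5251   -220.92761 ]
 [ 803.97406    17.614258]]
 brass 706
   [233 275] [ 0.531 -0.068  0.242] [162 126  71]
   [233 276] [ 0.534 -0.068  0.24 ] [161 124  70]
   [234 273] [ 0.526 -0.068  0.239] [161 130  83]
   [234 274] [ 0.528 -0.069  0.241] [168 129  67]
   [234 275] [ 0.531 -0.07   0.24 ] [171 129  55]
   [234 276] [ 0.533 -0.07   0.238] [163 123  49]
   [234 277] [ 0.536 -0.071  0.24 ] [145 113  67]
   [235 272] [ 0.523 -0.07   0.243] [163 130  73]
   [235 273] [ 0.525 -0.07   0.24 ] [171 133  58]
   [235 274] [ 0.528 -0.071  0.239] [171 130  50]
   [235 275] [ 0.53  -0.072  0.241] [162 119 
[... 28230 characters left out ...]

   [225 317] [ 0.512 -0.085  0.2  ] [126  96  53]
   [226 311] [ 0.512 -0.07   0.156] [167 132  81]
   [226 312] [ 0.511 -0.071  0.181] [176 131  66]
   [226 313] [ 0.509 -0.072  0.211] [177 133  64]
   [226 314] [ 0.507 -0.072  0.239] [174 130  63]
   [226 315] [ 0.506 -0.075  0.242] [168 126  61]
   [226 316] [ 0.506 -0.077  0.244] [146 109  56]
   [226 317] [ 0.509 -0.085  0.196] [103  80  50]
   [227 312] [ 0.508 -0.072  0.178] [161 123  66]
   [227 313] [ 0.506 -0.073  0.2  ] [155 116  59]
   [227 314] [ 0.504 -0.073  0.228] [136 102  54]
   [227 315] [ 0.506 -0.079  0.201] [111  85  50]
   [228 312] [ 0.505 -0.072  0.168] [137 108  68]
   [228 313] [ 0.504 -0.073  0.194] [122  95  59]
```

```bash
cat > g.py <<'E'
import numpy as np
from scipy.spatial.transform import Rotation as R
from bench import telemetry
yaw=np.radians(18.65); H=np.array([.7883,-.0124,0])
def pose(th=0,phi=0,dz=.004,out=0,up=0):
    a=yaw+np.pi-th; u=np.array([np.cos(a),np.sin(a),0]); Z=np.array([0,0,1.]); n=np.cross(-Z,u)
    b=np.cos(phi)*u+np.sin(phi)*Z; t=-np.sin(phi)*u+np.cos(phi)*Z
    p=H+.105*u+(.018+out)*n+.150*Z+.095*b+(.047+dz-.019)*t+up*Z
    return p,np.c_[b,n,-t]
def rel(P):
    o=telemetry.get_obs(); p0=np.array(o["ee_pos"]);R0=np.array(o["eef_rot"])
    print("at t",round(o["t"],2),p0.round(4),"F",o["ft_force"].round(1),"M",o["moment"].round(2),"gap",round(o["finger_gap"],4),"J",o["joints"].round(0))
    for p,Rm in P:
        print(np.r_[R0.T@(p-p0)].round(4),R.from_matrix(R0.T@Rm).as_rotvec(degrees=True).round(1))
E
python3 - <<'E'
from g import *
from h import *
rel([pose(up=.1)]); print(pose()[0],pose(1.6)[0])
f=dict(np.load("top0.npz"));P=cloud(f)
m=(P[...,2]>.2)&(P[...,2]<1)
for x in np.arange(.1,1,.1):
  print([ round(float(P[...,2][m&(abs(P[...,0]-x)<.05)&(abs(P[...,1]-y)<.05)].max(initial=0)),2) for y in np.arange(-.7,.5,.1)])
E
```

```text
at t 0.1 [ 0.2492 -0.5998  0.2216] F [-1.1 -0.4 -0.4] M [-0.03 -0.05  0.  ] gap 0.087 J [68. 18. -4. 83.  1. 79. -3.]
[ 0.525  -0.3673 -0.0598] [  -0.    -0.2 -176.1]
[ 0.59304591 -0.05930244  0.182     ] [0.74711889 0.18414037 0.182     ]
[0.0, 0.0, 0.66, 0.69, 0.69, 0.68, 0.51, 0.48, 0.29, 0.0, 0.0, 0.0]
[0.0, 0.51, 0.67, 0.68, 0.68, 0.0, 0.0, 0.0, 0.0, 0.0, 0.0, 0.0]
[0.34, 0.59, 0.63, 0.0, 0.0, 0.0, 0.0, 0.0, 0.0, 0.0, 0.0, 0.0]
[0.0, 0.0, 0.0, 0.0, 0.0, 0.0, 0.0, 0.0, 0.0, 0.0, 0.0, 0.0]
[0.0, 0.0, 0.0, 0.0, 0.0, 0.0, 0.24, 0.0, 0.0, 0.0, 0.0, 0.0]
[0.0, 0.0, 0.0, 0.0, 0.0, 0.0, 0.22, 0.22, 0.0, 0.0, 0.0, 0.0]
[0.0, 0.0, 0.0, 0.0, 0.0, 0.0, 0.0, 0.0, 0.0, 0.0, 0.0, 0.0]
[0.0, 0.0, 0.0, 0.0, 0.0, 0.0, 0.0, 0.0, 0.0, 0.0, 0.0, 0.0]
[0.0, 0.0, 0.0, 0.0, 0.0, 0.0, 0.0, 0.0, 0.0, 0.0, 0.0, 0.0]
```

Call:
send_rows --series "0 0 -0.06 0 0 0 0.4;0 0 -0.12 0 0 0 0.4;0 0 -0.15 0 0 0 0.4" --newtons 20

```text
t: 0.48
ee_pos: [0.2496, -0.6006, 0.3753]
eef_rot: [[0.923, 0.384, 0.001], [0.384, -0.923, -0.002], [0.0, 0.003, -1.0]]
ft_force: [-0.1, 0.1, -0.3]
finger_gap: 0.0644
```

Call:
send_rows --series "0.041 -0.029 0 0 0 -10 0.4;0.082 -0.057 0 0 0 -20 0.4;0.123 -0.086 0 0 0 -30 0.4;0.164 -0.115 0 0 0 -40 0.4;0.205 -0.143 0 0 0 -50 0.4"

```text
t: 1.1
ee_pos: [0.3846, -0.3882, 0.3746]
eef_rot: [[0.294, 0.956, 0.001], [0.956, -0.294, -0.002], [-0.002, 0.001, -1.0]]
ft_force: [0.4, -0.1, 0.2]
finger_gap: 0.0524
```

```bash
python3 -c "
from g import *
rel([pose(up=.15)])"
```

```text
at t 1.1 [ 0.3846 -0.3882  0.3746] F [ 0.4 -0.1  0.2] M [-0.07 -0.07  0.02] gap 0.0524 J [ 58.   5. -17.  82.   1.  93.  24.]
[0.3758 0.1024 0.042 ] [-1.000e-01  1.000e-01 -1.258e+02]
```

Call:
send_rows --series "0.045 0.012 0 0 0 -10 0.4;0.09 0.024 0 0 0 -20 0.4;0.135 0.036 0 0 0 -30 0.4;0.18 0.049 0 0 0 -40 0.4;0.225 0.061 0 0 0 -50 0.4"

```text
t: 1.72
ee_pos: [0.5095, -0.1898, 0.3739]
eef_rot: [[-0.548, 0.837, 0.0], [0.837, 0.548, -0.002], [-0.002, -0.001, -1.0]]
ft_force: [0.8, -0.4, 0.6]
finger_gap: 0.0522
```

```bash
python3 -c "
from g import *
rel([pose(up=.15)])"
```

```text
at t 1.73 [ 0.5095 -0.1898  0.3739] F [ 0.8 -0.4  0.6] M [-0.01 -0.15 -0.  ] gap 0.0522 J [ 45.   5. -30.  82.   3.  93.  49.]
[0.0635 0.1414 0.0416] [ -0.1   0.  -75.4]
```

Call:
send_rows --series "0.013 0.028 0 0 0 -10 0.4;0.025 0.056 0 0 0 -20 0.4;0.038 0.085 0 0 0 -30 0.4;0.051 0.113 0 0 0 -40 0.4;0.0635 0.1414 0.01 0 0 -50 0.4"

```text
t: 2.35
ee_pos: [0.5937, -0.0584, 0.3638]
eef_rot: [[-0.994, 0.113, 0.001], [0.113, 0.994, -0.002], [-0.001, -0.002, -1.0]]
ft_force: [0.4, -0.1, 0.5]
finger_gap: 0.0522
```

```bash
python3 -c "
from g import *
rel([pose(up=.08)])"
```

```text
at t 2.35 [ 0.5937 -0.0584  0.3638] F [ 0.4 -0.1  0.5] M [ 0.1  -0.12  0.02] gap 0.0522 J [ 35.  14. -40.  76.   9.  93.  80.]
[ 0.0006 -0.0008  0.1018] [ -0.1   0.  -25.1]
```

Call:
send_rows --series "0 0 0.03 0 0 -10 0.4;0 0 0.06 0 0 -20 0.4;0 0 0.09 0 0 -25 0.4;0.0006 -0.0008 0.1018 0 0 -25.1 0.4;0.0006 -0.0008 0.1018 0 0 -25.1 0.4"

```text
t: 2.98
ee_pos: [0.5927, -0.0596, 0.2615]
eef_rot: [[-0.948, -0.318, -0.0], [-0.318, 0.948, -0.002], [0.001, -0.002, -1.0]]
ft_force: [0.4, 0.2, 0.8]
finger_gap: 0.0523
```

```bash
python3 - <<'E'
from g import *
from h import *
from bench import viewer
rel([pose()])
for n,b in(("side",(255,180,165,145)),("top",(275,100,125,140))):
    f=viewer.grab_frame(n); x,y,w,h=b
    cv2.imwrite(f"pics/{n}1.png",cv2.resize(f["pixels"][y:y+h,x:x+w,::-1],None,fx=4,fy=4,interpolation=cv2.INTER_CUBIC))
E
```

```text
at t 2.98 [ 0.5927 -0.0596  0.2615] F [0.4 0.2 0.8] M [ 0.14 -0.2  -0.01] gap 0.0523 J [ 39.  15. -43.  87.  10.  82. 104.]
[-0.0005  0.0003  0.0795] [-0.1 -0.1 -0.1]
```

View pics/side1.png

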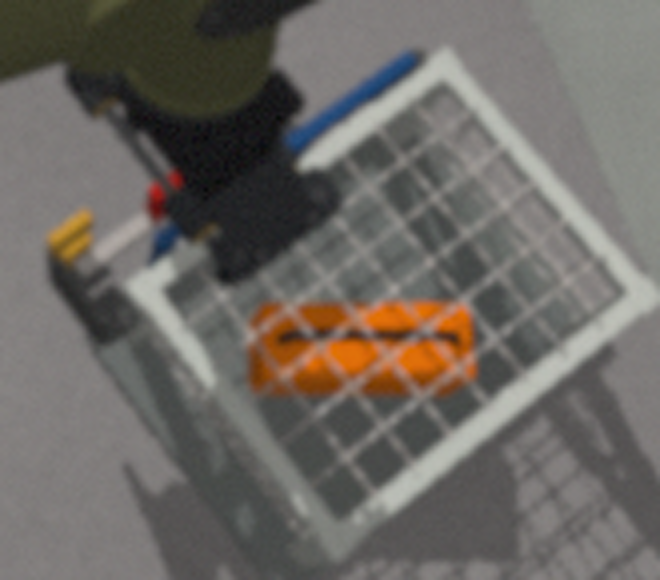

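View pics/top1.png

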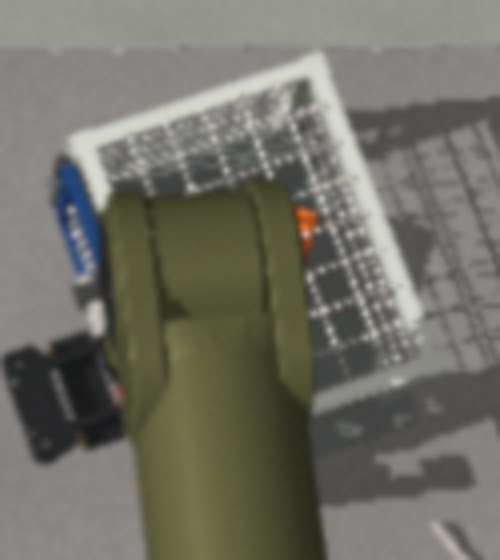

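Call:
send_rows --series "0 0 0.03 0 0 0 0.4;0 0 0.06 0 0 0 0.4;0 0 0.0795 0 0 0 0.4;-0.0005 0.0003 0.0795 0 0 0 0.4"

```text
t: 3.58
ee_pos: [0.5938, -0.0592, 0.183]
eef_rot: [[-0.948, -0.318, 0.001], [-0.318, 0.948, -0.002], [-0.0, -0.002, -1.0]]
ft_force: [0.5, 0.3, 0.4]
finger_gap: 0.0525
```

```bash
python3 -c "
from g import *
rel([pose()])"
```

```text
at t 3.58 [ 0.5938 -0.0592  0.183 ] F [0.5 0.3 0.4] M [ 0.11 -0.11  0.04] gap 0.0525 J [ 38.  18. -42.  93.  12.  74. 102.]
[0.0008 0.0001 0.001 ] [-0.1  0.  -0.1]
```

Call:
send_rows --series "0.0005 0 0.001 0 0 0 0.7;0.0005 0 0.001 0 0 0 0.9;0.0005 0 0.001 0 0 0 1;0.0005 0 0.001 0 0 0 1;0.0005 0 0.001 0 0 0 1" --newtons 20

```text
t: 4.2
ee_pos: [0.5939, -0.0608, 0.1822]
eef_rot: [[-0.948, -0.317, 0.002], [-0.317, 0.948, -0.004], [-0.001, -0.005, -1.0]]
ft_force: [0.8, -1.2, 0.4]
finger_gap: 0.0122
```

```bash
python3 -c "
from g import *
rel([pose(),pose(0,.1),pose(0,.15),pose(0,.2),pose(0,.25),pose(0,.295)])"
```

```text
at t 4.2 [ 0.5939 -0.0608  0.1822] F [ 0.8 -1.2  0.4] M [ 0.14 -0.17  0.03] gap 0.0122 J [ 38.  18. -42.  93.  12.  74. 102.]
[0.0003 0.0016 0.0002] [-0.3  0.1 -0.1]
[-0.0034  0.0016 -0.0091] [-0.3  5.8 -0.2]
[-0.0056  0.0016 -0.0136] [-0.3  8.6 -0.2]
[-0.008   0.0016 -0.018 ] [-0.3 11.5 -0.2]
[-0.0106  0.0016 -0.0223] [-0.3 14.4 -0.2]
[-0.0131  0.0015 -0.026 ] [-0.3 17.  -0.2]
```

Call:
send_rows --series "-0.0017 0 -0.0046 0 2.9 0 1;-0.0036 0 -0.0091 0 5.8 0 1;-0.0058 0 -0.0136 0 8.6 0 1;-0.0082 0 -0.018 0 11.5 0 1;-0.0108 0 -0.0223 0 14.4 0 1"

```text
t: 4.82
ee_pos: [0.604, -0.0573, 0.2051]
eef_rot: [[-0.919, -0.317, -0.235], [-0.306, 0.948, -0.083], [0.25, -0.005, -0.968]]
ft_force: [-1.4, -0.5, 1.8]
finger_gap: 0.0118
```

```bash
python3 -c "
from g import *
rel([pose(0,.25),pose(0,.28),pose(0,.295),pose(0,.31)])"
```

```text
at t 4.83 [ 0.604  -0.0573  0.2051] F [-1.4 -0.5  1.8] M [ 0.31 -0.23 -0.06] gap 0.0118 J [ 27.  29. -39.  78.  20.  94.  97.]
[0.     0.0016 0.0007] [-0.2 -0.1 -0.2]
[-0.001   0.0016 -0.0022] [-0.2  1.6 -0.2]
[-0.0015  0.0016 -0.0036] [-0.2  2.5 -0.2]
[-0.002   0.0016 -0.005 ] [-0.2  3.3 -0.2]
```

Call:
send_rows --series "-0.0008 0 -0.0018 0 1.2 0 1;-0.0015 0 -0.0036 0 2.5 0 1;-0.0015 0 -0.0036 0 2.5 0 1;-0.0015 0 -0.0036 0 2.5 0 1"

```text
t: 5.32
ee_pos: [0.606, -0.0566, 0.2083]
eef_rot: [[-0.908, -0.317, -0.275], [-0.302, 0.948, -0.097], [0.292, -0.005, -0.957]]
ft_force: [-2.4, -0.6, 3.2]
finger_gap: 0.0118
```

```bash
python3 - <<'E'
from g import *
from h import *
from bench import viewer
rel([pose(0,.295),pose(.02,.295),pose(.04,.295)])
for n,b in(("side",(255,180,165,145)),):
    f=viewer.grab_frame(n); x,y,w,h=b
    cv2.imwrite(f"pics/{n}2.png",cv2.resize(f["pixels"][y:y+h,x:x+w,::-1],None,fx=4,fy=4,interpolation=cv2.INTER_CUBIC))
E
```

```text
at t 5.33 [ 0.606  -0.0566  0.2083] F [-2.4 -0.6  3.2] M [ 0.32  0.13 -0.04] gap 0.0118 J [ 26.  31. -39.  75.  21.  97.  96.]
[-0.0003  0.0016 -0.    ] [-0.2 -0.  -0.2]
[-0.0006  0.0053 -0.0002] [-0.5 -0.   0.9]
[-0.0011  0.009  -0.0003] [-0.9 -0.   2. ]
```

View pics/side2.png

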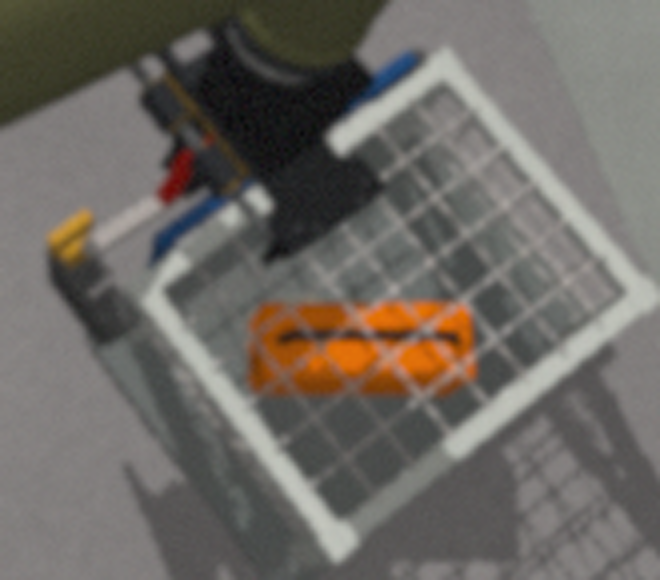

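Call:
send_rows --series "-0.0001 0.0015 0 0 0 0.4 1;-0.0003 0.003 -0.0001 -0.1 0 0.8 1;-0.0004 0.0045 -0.0001 -0.3 0 1.2 1"

```text
t: 5.75
ee_pos: [0.605, -0.0523, 0.2082]
eef_rot: [[-0.914, -0.296, -0.276], [-0.281, 0.955, -0.092], [0.291, -0.006, -0.957]]
ft_force: [-1.5, -1.6, 2.3]
finger_gap: 0.0118
```

```bash
python3 -c "
from g import *
rel([pose(0,.295),pose(.05,.295)])"
```

```text
at t 5.75 [ 0.605  -0.0523  0.2082] F [-1.5 -1.6  2.3] M [ 0.23 -0.08 -0.03] gap 0.0118 J [ 25.  31. -39.  75.  21.  97.  95.]
[ 0.0001 -0.0028  0.    ] [ 0.1 -0.  -1.5]
[-0.0008  0.0065 -0.0003] [-0.7 -0.   1.3]
```

Call:
send_rows --series "-0.0003 0.0015 -0.0001 -0.2 0 0.4 1;-0.0005 0.003 -0.0002 -0.4 0 0.8 1;-0.0008 0.005 -0.0003 -0.6 0 1.3 1"

```text
t: 6.12
ee_pos: [0.6041, -0.0474, 0.2083]
eef_rot: [[-0.921, -0.271, -0.28], [-0.259, 0.963, -0.082], [0.291, -0.003, -0.957]]
ft_force: [-2.6, -1.3, 2.3]
finger_gap: 0.0122
```

```bash
python3 -c "
from g import *
rel([pose(t,.295,out=-.0016) for t in (.05,.08,.11,.14,.17,.2)])"
```

```text
at t 6.12 [ 0.6041 -0.0474  0.2083] F [-2.6 -1.3  2.3] M [0.01 0.19 0.02] gap 0.0122 J [ 25.  31. -39.  75.  20.  97.  93.]
[-0.0001 -0.0001  0.    ] [-0.1 -0.  -0.1]
[-0.0007  0.0055 -0.0001] [-0.6 -0.   1.5]
[-0.0014  0.0111 -0.0004] [-1.1 -0.   3.2]
[-0.0023  0.0166 -0.0006] [-1.6 -0.   4.8]
[-0.0033  0.0222 -0.001 ] [-2.1 -0.   6.5]
[-0.0044  0.0276 -0.0014] [-2.6 -0.   8.1]
```

Call:
send_rows --series "-0.0007 0.0055 -0.0001 -0.6 0 1.5 1;-0.0014 0.0111 -0.0004 -1.1 0 3.2 1;-0.0023 0.0166 -0.0006 -1.6 0 4.8 1;-0.0033 0.0222 -0.001 -2.1 0 6.5 1;-0.0044 0.0276 -0.0014 -2.6 0 8.1 1"

```text
t: 6.75
ee_pos: [0.6012, -0.0189, 0.2083]
eef_rot: [[-0.949, -0.124, -0.289], [-0.119, 0.992, -0.036], [0.291, -0.0, -0.957]]
ft_force: [-1.7, -0.6, 2.2]
finger_gap: 0.0122
```

```bash
python3 -c "
from g import *
rel([pose(t,p,out=-.0016) for t,p in ((.2,.295),(.26,.295),(.32,.295),(.38,.295),(.44,.295),(.5,.295))])"
```

```text
at t 6.75 [ 0.6012 -0.0189  0.2083] F [-1.7 -0.6  2.2] M [-0.05 -0.05  0.02] gap 0.0122 J [ 24.  31. -38.  75.  17.  97.  84.]
[ 0.0001 -0.0005  0.0001] [-0.  -0.  -0.1]
[-0.0012  0.0106 -0.0003] [-1.  -0.   3.2]
[-0.003   0.0217 -0.0009] [-2.  -0.   6.5]
[-0.0056  0.0326 -0.0017] [-3.  -0.   9.8]
[-0.0087  0.0434 -0.0026] [-4.  -0.  13.1]
[-0.0124  0.0539 -0.0038] [-5.  -0.  16.4]
```

Call:
send_rows --series "-0.0012 0.0106 -0.0003 -1 0 3.2 1;-0.003 0.0217 -0.0009 -2 0 6.5 1;-0.0056 0.0326 -0.0017 -3 0 9.8 1;-0.0087 0.0434 -0.0026 -4 0 13.1 1;-0.0124 0.0539 -0.0038 -5 0 16.4 1"

```text
t: 7.38
ee_pos: [0.6079, 0.0373, 0.2081]
eef_rot: [[-0.942, 0.176, -0.285], [0.168, 0.984, 0.052], [0.29, 0.001, -0.957]]
ft_force: [0.5, -0.6, 1.8]
finger_gap: 0.0117
```

```bash
python3 -c "
from g import *
rel([pose(.5+i*.07,.295-i*.02,out=-.0016) for i in range(6)])"
```

```text
at t 7.38 [0.6079 0.0373 0.2081] F [ 0.5 -0.6  1.8] M [-0.09 -0.44  0.11] gap 0.0117 J [ 21.  31. -36.  74.  11.  96.  65.]
[ 0.0003 -0.0012 -0.    ] [ 0.1  0.  -0.1]
[-0.0006  0.0118  0.0014] [-1.  -1.1  3.7]
[-0.0024  0.025   0.0026] [-2.1 -2.2  7.6]
[-0.0051  0.038   0.0036] [-3.1 -3.4 11.5]
[-0.0088  0.0509  0.0043] [-4.  -4.5 15.4]
[-0.0133  0.0636  0.0047] [-4.8 -5.6 19.3]
```

Call:
send_rows --series "-0.0006 0.0118 0.0014 -1 -1.1 3.7 1;-0.0024 0.025 0.0026 -2.1 -2.2 7.6 1;-0.0051 0.038 0.0036 -3.1 -3.4 11.5 1;-0.0088 0.0509 0.0043 -4 -4.5 15.4 1;-0.0133 0.0636 0.0047 -4.8 -5.6 19.3 1"

```text
t: 8.0
ee_pos: [0.6312, 0.0992, 0.1993]
eef_rot: [[-0.849, 0.503, -0.165], [0.493, 0.865, 0.099], [0.193, 0.002, -0.981]]
ft_force: [1.8, 0.1, -1.1]
finger_gap: 0.0117
```

```bash
python3 -c "
from g import *
rel([pose(.85+i*.07,.195-i*.02,out=-.0016) for i in range(6)])"
```

```text
at t 8.0 [0.6312 0.0992 0.1993] F [ 1.8  0.1 -1.1] M [-0.3  -0.65  0.23] gap 0.0117 J [ 17.  28. -34.  77.   8.  87.  43.]
[ 0.0002 -0.0015 -0.0004] [ 0.2  0.1 -0.1]
[-0.0007  0.012   0.0012] [-0.6 -1.1  3.8]
[-0.0026  0.0254  0.0026] [-1.2 -2.2  7.8]
[-0.0055  0.0388  0.0039] [-1.8 -3.4 11.8]
[-0.0093  0.052   0.005 ] [-2.3 -4.5 15.8]
[-0.0141  0.0649  0.006 ] [-2.7 -5.6 19.8]
```

Call:
send_rows --series "-0.0007 0.012 0.0012 -0.6 -1.1 3.8 1;-0.0026 0.0254 0.0026 -1.2 -2.2 7.8 1;-0.0055 0.0388 0.0039 -1.8 -3.4 11.8 1;-0.0093 0.052 0.005 -2.3 -4.5 15.8 1;-0.0141 0.0649 0.006 -2.7 -5.6 19.8 1"

```text
t: 8.62
ee_pos: [0.6758, 0.15, 0.1901]
eef_rot: [[-0.636, 0.769, -0.059], [0.766, 0.639, 0.073], [0.094, 0.001, -0.996]]
ft_force: [2.3, -0.8, -0.8]
finger_gap: 0.012
```

```bash
python3 -c "
from g import *
rel([pose(1.2+i*.08,.095-i*.018,out=-.0016) for i in range(6)])"
```

```text
at t 8.62 [0.6758 0.15   0.1901] F [ 2.3 -0.8 -0.8] M [-0.25 -0.58  0.3 ] gap 0.012 J [  9.  29. -31.  75.  10.  81.  19.]
[-0.0002 -0.0015 -0.0008] [ 0.1  0.  -0.2]
[-0.0015  0.0142  0.0008] [-0.3 -1.   4.4]
[-0.0041  0.0299  0.0022] [-0.6 -2.   9. ]
[-0.008   0.0453  0.0036] [-0.9 -3.1 13.6]
[-0.0132  0.0604  0.0048] [-1.  -4.1 18.1]
[-0.0195  0.0751  0.0059] [-1.1 -5.1 22.7]
```

Call:
send_rows --series "-0.0015 0.0142 0.0008 -0.3 -1 4.4 1;-0.0041 0.0299 0.0022 -0.6 -2 9 1;-0.008 0.0453 0.0034 -0.9 -3 13.6 1;-0.0132 0.0604 0.0045 -1 -4 18.1 1;-0.0195 0.0745 0.005 -1.1 -4.8 22.7 1"

```text
t: 9.25
ee_pos: [0.7461, 0.1845, 0.1823]
eef_rot: [[-0.291, 0.957, -0.002], [0.957, 0.291, 0.01], [0.01, 0.001, -1.0]]
ft_force: [1.9, -0.7, 0.4]
finger_gap: 0.0117
```

```bash
python3 -c "
from g import *
rel([pose(1.6,0.0,out=-.0016)])"
```

```text
at t 9.25 [0.7461 0.1845 0.1823] F [ 1.9 -0.7  0.4] M [-0.07 -0.35  0.36] gap 0.0117 J [ -1.  36. -24.  65.  14.  82.  -6.]
[-0.0007 -0.0008  0.0003] [ 0.1 -0.6 -0.1]
```

Call:
send_rows --series "0 0 0 0 -0.5 0 1;0 0 0 0 -0.5 0 0.85;0 0 0 0 -0.5 0 0.7;0 0 0 0 -0.5 0 0.5;0 0 0 0 -0.5 0 0.4"

```text
t: 9.88
ee_pos: [0.7459, 0.1845, 0.1823]
eef_rot: [[-0.291, 0.957, 0.0], [0.957, 0.291, 0.002], [0.002, 0.001, -1.0]]
ft_force: [0.2, -0.4, 0.1]
finger_gap: 0.0353
```

Call:
send_rows --series "0 0 -0.02 0 0 0 0.4;0 0 -0.06 0 0 0 0.4;0 0 -0.1 0 0 0 0.4;0 0 -0.15 0 0 0 0.4;0 0 -0.15 0 0 0 0.4"

```text
t: 10.5
ee_pos: [0.7472, 0.1852, 0.3403]
eef_rot: [[-0.291, 0.957, 0.011], [0.957, 0.291, 0.006], [0.003, 0.012, -1.0]]
ft_force: [0.3, 1.2, 0.4]
finger_gap: 0.0518
```

```bash
python3 - <<'E'
from g import *
from h import *
from bench import viewer
rel([])
for n in("side","top"):
    f=viewer.grab_frame(n); cv2.imwrite(f"pics/{n}3.png",f["pixels"][:,:,::-1]); np.savez(n+"3.npz",**f)
E
```

```text
at t 10.5 [0.7472 0.1852 0.3403] F [0.3 1.2 0.4] M [-0.   -0.08 -0.06] gap 0.0518 J [ -4.  35. -24.  48.  14.  98.  -5.]
```

View pics/side3.png

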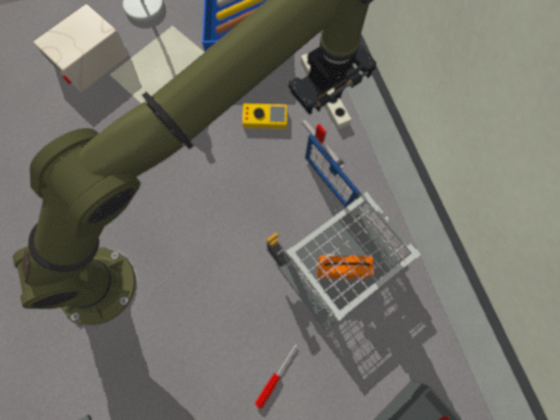

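View pics/top3.png

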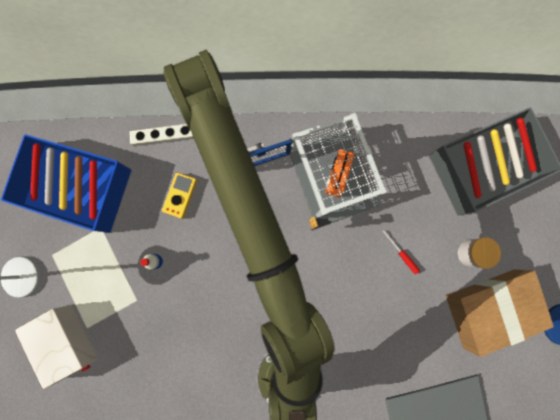

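```bash
python3 - <<'E'
from h import *
f=dict(np.load("side3.npz"));P=cloud(f)
roi=np.zeros(P.shape[:2],bool);roi[110:205,295:365]=1
b=roi&(mask(f,(100,100,40),(125,255,255))>0)&(P[...,2]>.158)&(P[...,2]<.176)
q=P[b];L=cv2.fitLine(q[:,:2].astype(np.float32),cv2.DIST_HUBER,0,.01,.01).ravel()
a=np.degrees(np.arctan2(L[1],L[0]));print(len(q),L,"gate deg",(198.65-a)%180)
r=roi&((mask(f,(0,150,60),(6,255,255))|mask(f,(174,150,60),(180,255,255)))>0)
q=P[r&(P[...,2]>.15)];print(len(q),q.mean(0),q[:,2].max(),np.median(q[q[:,2]>.21],0))
d=np.median(q[q[:,2]>.21],0)[:2]-[.7883,-.0124];print(d,np.hypot(*d))
E
```

```text
298 [ 0.30666044 -0.951819    0.7615293   0.07172045] gate deg 90.7919
114 [0.74390957 0.17943657 0.19847219] 0.222126626409465 [0.74502354 0.18144816 0.21705629]
[-0.04327646  0.19384816] 0.1986201394516147
```

```bash
python3 -c "
from bench import manip
print(manip.job_done())"
```

```text
the job is handed in; nothing more can be done
None
```

The gate is open to about 91°, the latch bar has dropped back to level, and the job is handed in. It took about 10.5 s of robot time. The hand-in reports no verdict.

- **What I did:** I read the catch gap from the depth image: lip top at about 0.183 m and hook top at about 0.240 m. I gripped the red tab, lifted the bar to about 0.295 rad and pulled a few millimetres to feel for the gap. It passed with only a few newtons on the wrist. I swung the gate round its hinge at up to about 0.65 rad/s, lowered the bar on the way, let go and rose 150 mm clear.
- **Last checks from the side picture:** The gate stood at 90.8° (about 1.58 rad). The tab top was at 0.217 m, the same as at the start, so the bar is level. The force reading was near zero with the fingers clear.
- **Not measured:** I judged the radio, multimeter, bottle and screwdriver only by eye. All but the bottle look where they were in both last pictures. The bottle is hidden by the arm in the side view, so I have only the top view for it.
- **Disagreement:** The two cameras differed by about 2 to 3 mm on the gate and tab position. I used the average. When the fingers closed, the tool shifted 1.6 mm inwards, and I carried that offset through the swing.

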